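# Unpile the laundry supplies and put each back in its own tray

### The arm

A 7-joint arm with a two-finger parallel gripper is mounted at the origin on the work surface. World frame = base frame: x ahead of the robot, y to its left, z up, the work surface at z = 0. Lengths are in m, angles in rad, forces in N, time in s.
With the tool pointing down it reaches from about 0.4 to 0.85 m from the base axis. Payload 10.4 kg.
Tool frame: the origin (TCP) lies on the centre line of the jaws, within the pads' length; the fingertips stand 17 mm ahead of it and the grasp point (between the pads) lies 2 mm behind it; z points along the fingers, y is the line along which they close (so a half turn about z gives the same grasp; the last joint's range is limited). The gripper opens to 85 mm and grips with 20 to 120 N. Pads are 22 mm wide; open, the fingers measure 114 mm over their backs; the gripper's body (76 mm by 85 mm) begins 54 mm behind the grasp point. The pads swing forward as they close: fully open they stand 13 mm farther back than shut.
Start: joints at [-0.023, 0.332, -0.065, 1.46, 0.022, 1.35, -0.088], TCP at [0.625, 0, 0.248] pointing down, gripper open.
Joint ranges: [-2.6, 2.6], [-0.5, 2.12], [-1.47, 1.34], [0.16, 2.42], [-1.27, 4.41], [0.06, 2.06], [-2.6, 2.6]. Speed limits (rad/s): [2.22, 2.22, 2.79, 2.79, 3.14, 3.14, 3.14].

### API

Orientations are given as a unit quaternion [x, y, z, w].
In Python, from workcell import get_obs, optics, job gives the robot as it stands. The module is installed in compiled form; this text tells all that it offers.
- The arm moves only by the tool send_rows, never from a script. Its argument "plan" is a list that holds one entry, the list of rows, each a list of 7 numbers: the turn, a rotation vector about the tool's x, y, z in units of 1.5 rad (1.0 is 1.5 rad), then the shift along the tool's x, y, z in units of 20 cm (1.0 is 20 cm), then the opening, from 0 (shut) to 1 (fully open). A call has 1 to 20 rows; each row shifts and turns the commanded pose from where the row before left it, along the tool's axes as they then stand; what a row does not reach is not made up. A row lasts 1/12 s, in which the tool goes at most 41.7 mm and 7.16 degrees, less where a joint would pass 70% of its speed; a pose out of reach is approached as far as the arm can. A call with a number of a shift or a turn outside -1 to 1 is refused whole. A call with a gripper value outside its range is refused whole. The fingers move at their own pace and stop on an object; "squeeze" is the grip in N (left out, the last holds). Time passes only in rows, so rows that do not move let the fingers close. It gives the time, the measured TCP pose, the force, the opening and the grip force at its end, in the units of the state.
- get_obs(): the state, without advancing time (a new reading comes with each control period).
- optics.camera(name): name is "scene" or "side" or "wrist"; returns the picture (420x560x3 uint8, red, green, blue); there is no depth.
- optics.get_calibration(name): a dict with "intrinsics" (3x3 intrinsics, pixels), "distortion" ([k1, k2, p1, p2, k3] as OpenCV has them; the pictures are not rectified), "world_from_camera" (4x4, takes a point from camera to world coordinates); the wrist camera has in their place "T_tool_cam" (4x4, takes a point from camera to tool coordinates, whose origin is the TCP and whose axes are the flange's). Camera axes: x right, y up, looking along -z (the intrinsics and any distortion apply to the point x, -y, -z); pixel columns grow to the right and rows downward; lengths in m; the calibration is good to about 2 mm. A picture is of the moment at which its call begins: read the wrist's pose just before it. get_calibration takes no time and is no camera call.
- job.hand_in(): hands the job in; it is judged then, once.
The state is a dict: "clock": time; "joint_pos": joint angles; "joint_velocities": joint speeds; "tau": joint torques, N m; "position": TCP position; "ee_rot": TCP orientation; "ft_force": force on the tool from outside, world axes, zero at the start; "torque": the same for the moment, N m; "grip_width": opening from 0.0 (shut) to 1.0 (fully open); "grasp_force": force on a finger pad.
Only numpy, scipy, OpenCV 4.12 (cv2) and the standard library are available. Lean on these libraries where they do the work, as an engineer would, in place of code of your own. Each camera call takes 0.05 s, during which the arm holds its last target. There are 200 camera calls.

### The job

Take the pile on the laundry counter apart from the top down and put each thing back in its own place: the clothes brush in the narrow dark wooden tray, bristles down, then each tin upright in the saucer of its own colour (either tin first), and last the clothes-peg box in the blue tray. Set each one down flat inside its rim, lengthwise in the long trays, without dropping or tipping anything, and leave the white cup standing where it is.

Things in the scene. Friction and masses are not known exactly. Their poses are not given: they have to be found in the camera images.
- brush: Clothes brush lying bristles down across the two tin lids on top of the pile (underside about 105 mm above the table). Dark wooden back 30 mm wide (x) by 150 mm long (y), rounded, the upper 18 mm of its 32 mm height; below it black stiff bristles 24 by 134 mm, 14 mm high. Weighs about 0.11 kg. Origin: centre of the underside (bristle tips); z up, y along its length.
- tin_green: Round closed metal tin, 58 mm diameter, 60 mm high, straight-sided and rigid, with a flat green lid (no knob) and a green band. About 0.2 kg. Stands on the peg box next to the yellow tin, under the brush; which end of the box each tin stands on changes. The tins' centres are about 70 mm apart along the box's length. Origin: centre of the underside; z up.
- tin_yellow: The same tin (58 mm diameter, 60 mm high) with a yellow lid and band. Origin: centre of the underside; z up.
- peg_box: Closed clothes-peg box at the bottom of the pile, standing on the table: white plastic with a flat fixed blue lid, 68 mm wide (x), 170 mm long (y), 45 mm high, rigid, about 0.3 kg. Origin: centre of the underside; z up, y along its length.
- tray_wood: Narrow dark wooden tray fixed on the table, the brush's place. Outside 68 mm (x) by 184 mm (y), rim 8 mm high and 4 mm thick, inside 60 by 176 mm, floor 4 mm above the table. Origin: centre of the underside, on the table; y along its length.
- tray_blue: Wide blue plastic tray fixed on the table, the peg box's place. Outside 102 mm (x) by 204 mm (y), rim 8 mm high and 4 mm thick, inside 94 by 196 mm, floor 4 mm above the table. Origin: centre of the underside, on the table; y along its length.
- saucer_green: Shallow round green saucer fixed on the table, the green tin's place. Outside diameter 94 mm, rim 8 mm high and 4 mm thick, flat floor about 85 mm across, 4 mm above the table. Origin: centre of the underside, on the table.
- saucer_yellow: The same saucer in yellow (94 mm outside, floor about 85 mm across and 4 mm above the table, rim 8 mm high), the yellow tin's place. Origin: centre of the underside, on the table.
- cup: Small loose white ceramic cup, 60 mm across the mouth, 58 mm high, empty, standing on the table between the two saucers. Not to be moved. Origin: centre of the underside.
Things that resemble listed ones, but are neither listed nor needed, are in the scene too. Leave any pink or turquoise look-alike of the peg_box alone. Leave any purple look-alike of the tin_green alone.

How it is judged:
By the outcome, as a careful person would: the job done as asked, in the order asked, and still so for the second after the job is handed in, with the robot touching nothing.
It also fails if it takes over 115 s, if anything falls off the work surface, if the arm or the gripper's body presses on something with over 40 N, if the wrist force passes 120 N, or if a joint passes its speed limit or range.

## Working session

There is one attempt and no reset: what is moved stays moved. The work goes in short steps, Python scripts to look and compute and a tool call to move; the robot and the scene stay as the last step left them, time stands still between calls to the robot, and variables do not carry over. Pictures are saved under pics/ and viewed, at most 14 in all, crops included, and the job is handed in when it is done.

Besides the shell and the picture viewer there is one more tool, called after ">>>" as name(argument=value, ...), one argument or row to a line, values as JSON. send_rows: Moves the arm, as the interface text tells. Its arguments: {"type":"object","properties":{"plan":{"type":"array"},"squeeze":{"type":"number"}},"required":["plan"]}

```bash
mkdir -p pics
python3 - <<'E'
from workcell import get_obs, optics
import cv2, numpy as np
o=get_obs(); print({k:np.round(v,3).tolist() for k,v in o.items()})
for n in("scene","side","wrist"):
    im=optics.camera(n); cv2.imwrite(f"pics/{n}0.png",im[:,:,::-1]); c=optics.get_calibration(n); print(n,{k:np.round(v,4).tolist() for k,v in c.items()})
E
```

```text
{'clock': 0.0, 'joint_pos': [-0.023, 0.333, -0.065, 1.461, 0.022, 1.35, -0.089], 'joint_velocities': [-0.0, 0.0, 0.001, -0.001, -0.001, -0.002, -0.0], 'tau': [0.0, -62.545, 0.05, -39.161, 0.016, 0.01, -0.0], 'position': [0.625, 0.0, 0.248], 'ee_rot': [0.707, 0.707, -0.001, -0.0], 'ft_force': [0.74, -0.867, 0.116], 'torque': [0.031, 0.04, -0.023], 'grasp_force': 0.0, 'grip_width': 1.0}
scene {'intrinsics': [[421.8996, 0.0, 283.6731], [0.0, 421.8996, 211.3177], [0.0, 0.0, 1.0]], 'distortion': [-0.0295, 0.0, 0.0, 0.0, 0.0], 'world_from_camera': [[-0.4957, -0.4782, 0.7249, 1.205], [0.8684, -0.2852, 0.4057, 0.372], [0.0128, 0.8306, 0.5567, 0.6555], [0.0, 0.0, 0.0, 1.0]]}
side {'intrinsics': [[500.9348, 0.0, 287.7807], [0.0, 500.9348, 206.1587], [0.0, 0.0, 1.0]], 'distortion': [-0.08, 0.0, 0.0, 0.0, 0.0], 'world_from_camera': [[-0.9264, 0.2886, -0.2417, 0.17], [-0.3765, -0.7072, 0.5984, 0.7501], [0.0018, 0.6454, 0.7639, 1.1225], [0.0, 0.0, 0.0, 1.0]]}
wrist {'intrinsics': [[305.4474, 0.0, 275.4012], [0.0, 305.4474, 211.3031], [0.0, 0.0, 1.0]], 'distortion': [-0.0691, 0.0, 0.0, 0.0, 0.0], 'T_tool_cam': [[0.0004, 0.9613, 0.2756, 0.0697], [1.0, -0.0006, 0.0006, -0.0], [0.0008, 0.2756, -0.9613, -0.1243], [0.0, 0.0, 0.0, 1.0]]}
```

View pics/scene0.png

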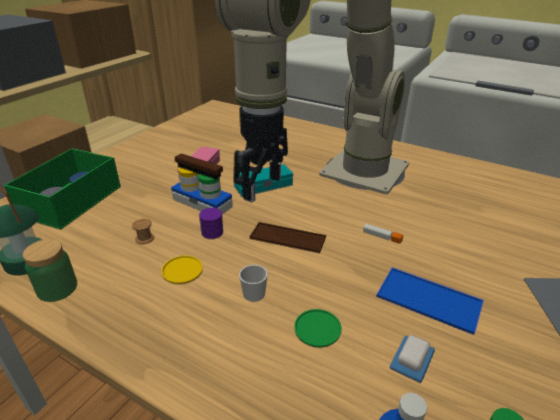

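View pics/side0.png

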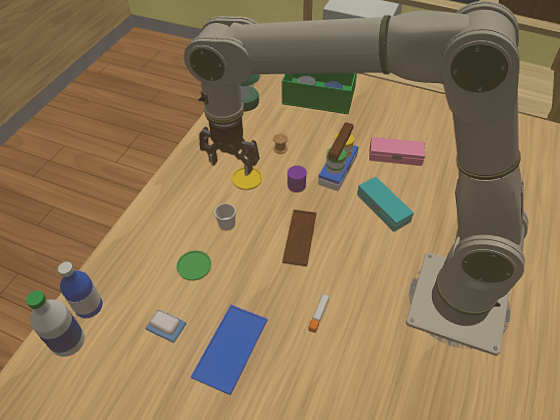

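View pics/wrist0.png

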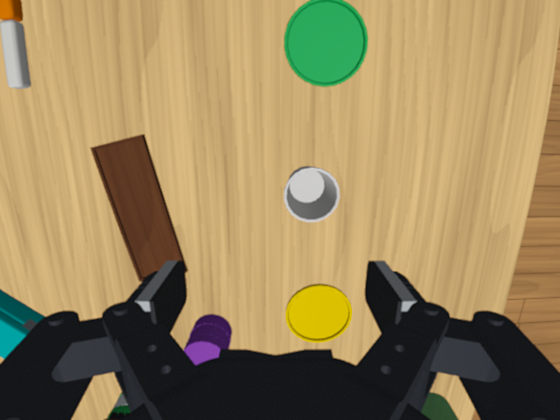

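The scene view shows the pile at about (203,185), with the brush on top at (198,165). The purple tin is at (211,223), the turquoise box at (264,180), the pink box at (206,158), the wood tray at (288,237), the blue tray at (430,298), and the saucers at (183,269) and (318,327). The cup is at (254,284).

What could be mistaken for what:
- **Brush:** wood tray, side (300,237). The brush is the raised bar at side (342,142).
- **Tins:** purple, side (297,179).
- **Peg box:** turquoise, side (385,203), and pink, side (398,150). The right one has the blue lid, at side (338,165).

```bash
cat > h.py <<'E'
from workcell import get_obs, optics
import cv2, numpy as np
from scipy.spatial.transform import Rotation as R
def shot(n):
    o=get_obs(); im=optics.camera(n)
    c=optics.get_calibration(n)
    if n=="wrist":
        T=np.eye(4);T[:3,:3]=R.from_quat(o["ee_rot"]).as_matrix();T[:3,3]=o["position"];T=T@np.array(c["T_tool_cam"])
    else: T=np.array(c["world_from_camera"])
    return im,(np.array(c["intrinsics"]),np.array(c["distortion"]),T)
def cast(px,cal,z):
    K,D,T=cal
    p=cv2.undistortPoints(np.array(px,float).reshape(-1,1,2),K,D)[:,0]
    d=np.c_[p[:,0],-p[:,1],-np.ones(len(p))]@T[:3,:3].T
    o=T[:3,3]; return (o+d*((z-o[2])/d[:,2])[:,None])[:,:2]
def mask(im,lo,hi,roi=None):
    m=cv2.inRange(cv2.cvtColor(im,cv2.COLOR_RGB2HSV),np.array(lo),np.array(hi))
    if roi:
        k=np.zeros_like(m);x0,y0,x1,y1=roi;k[y0:y1,x0:x1]=255;m&=k
    return m
def big(m,n=1):
    cs,_=cv2.findContours(m,cv2.RETR_EXTERNAL,cv2.CHAIN_APPROX_NONE)
    return sorted(cs,key=cv2.contourArea)[::-1][:n]
def rect(c,cal,z):
    w=cast(c,cal,z)*1000
    (cx,cy),(a,b),t=cv2.minAreaRect(w.astype(np.float32))
    if a>b: t-=90;a,b=b,a      # t: angle of short side; long axis = t+90
    return [round(v,1) for v in (cx,cy,a,b,(t+90)%180)]   # centre mm, short,long, long-axis angle deg
E
python3 - <<'E'
from h import *
S={"green":((50,120,60),(80,255,255)),"yellow":((22,150,100),(32,255,255)),"blue":((105,150,80),(122,255,255)),"purple":((130,100,40),(150,255,255)),"dark":((0,60,10),(15,255,90)),"turq":((85,120,60),(98,255,255)),"pink":((160,80,80),(178,255,255))}
for n in("scene","side"):
    im,cal=shot(n)
    for k,(lo,hi) in S.items():
        for c in big(mask(im,lo,hi),3):
            if cv2.contourArea(c)>60: print(n,k,cv2.boundingRect(c),cv2.contourArea(c),rect(c,cal,.008))
    m=mask(im,*S["dark"])
side,cal=shot("side")
cr=side[100:230,280:440]; cv2.imwrite("pics/crop1.png",cv2.resize(cr,None,fx=5,fy=4.6,interpolation=2)[:,:,::-1])
print("brush side ends", cast([[331,158],[352,126],[342,142]],cal,.137))
E
```

```text
scene green (4, 148, 110, 81) 3376.0 [561.8, -752.1, 336.9, 385.5, 8.3]
scene green (295, 309, 46, 38) 1310.5 [681.0, 159.3, 89.1, 93.4, 28.5]
scene green (0, 206, 17, 30) 325.5 [772.2, -716.9, 37.3, 150.0, 59.1]
scene yellow (162, 255, 41, 29) 864.0 [685.2, -182.3, 90.1, 97.1, 43.1]
scene yellow (179, 167, 14, 10) 74.0 [323.6, -483.1, 40.7, 68.6, 41.4]
scene blue (377, 268, 106, 65) 3206.0 [490.2, 330.8, 105.0, 200.8, 89.1]
scene blue (172, 183, 59, 25) 310.5 [396.9, -362.0, 77.4, 182.8, 86.8]
scene blue (380, 409, 23, 11) 132.0 [785.6, 340.3, 17.2, 35.5, 119.7]
scene purple (200, 208, 22, 30) 545.0 [504.9, -242.5, 57.0, 136.3, 36.8]
scene dark (250, 223, 76, 30) 1154.5 [455.8, -35.3, 72.7, 183.0, 101.8]
scene dark (175, 154, 48, 22) 405.5 [259.4, -481.2, 77.5, 204.6, 91.6]
scene dark (137, 227, 14, 13) 96.5 [632.4, -355.9, 30.7, 49.7, 51.0]
scene turq (255, 165, 37, 28) 477.0 [214.1, -221.0, 115.1, 168.8, 33.0]
scene pink (192, 147, 27, 15) 254.5 [187.8, -500.8, 97.0, 99.0, 15.0]
side green (27, 291, 18, 15) 169.0 [1010.0, 408.8, 41.0, 43.1, 163.2]
side yellow (232, 168, 30, 21) 435.5 [682.6, -180.4, 84.2, 90.0, 22.2]
side purple (288, 166, 18, 13) 173.0 [549.7, -261.6, 51.6, 52.8, 22.2]
side dark (200, 125, 30, 29) 313.5 [866.7, -296.8, 94.2, 132.5, 98.1]
side turq (359, 177, 54, 45) 905.0 [266.3, -259.8, 64.8, 170.2, 145.0]
side pink (369, 137, 56, 23) 730.0 [285.7, -476.2, 107.9, 175.9, 14.1]
brush side ends [[ 0.4360721  -0.23180516]
 [ 0.42210957 -0.38528737]
 [ 0.42797633 -0.30663988]]
```

View pics/crop1.png

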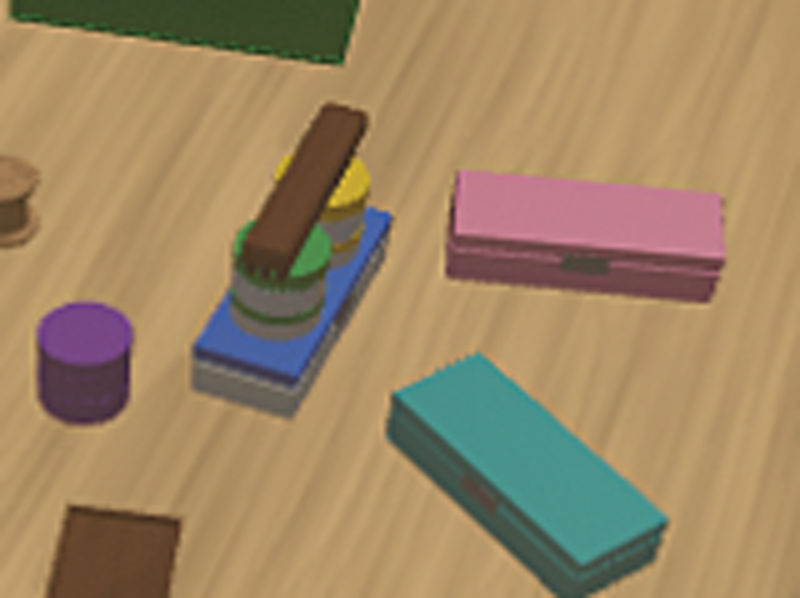

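The crop shows the brush across the green (near) and yellow (far) tins on the blue-lidded white box. The purple, pink and turquoise look-alikes stand apart from it. Next I'll move the wrist camera near the pile.

>>> send_rows(
  plan=[
    [[0, 0, 0, -0.12, -0.06, -0.02, 1], [0, 0, 0, -0.12, -0.06, -0.02, 1], [0, 0, 0, -0.12, -0.06, -0.02, 1], [0, 0, 0, -0.12, -0.06, -0.02, 1], [0, 0, 0, -0.12, -0.06, -0.02, 1], [0, 0, 0, -0.12, -0.06, -0.02, 1], [0, 0, 0, -0.12, -0.06, -0.02, 1], [0, 0, 0, -0.12, -0.06, -0.02, 1], [0, 0, 0, -0.12, -0.06, -0.02, 1], [0, 0, 0, -0.12, -0.06, -0.02, 1], [0, 0, 0, -0.12, -0.06, -0.02, 1], [0, 0, 0, -0.12, -0.06, -0.02, 1], [0, 0, 0, -0.12, -0.06, -0.02, 1], [0, 0, 0, -0.12, -0.06, -0.02, 1], [0, 0, 0, -0.12, -0.06, -0.02, 1], [0, 0, 0, -0.12, -0.06, -0.02, 1], [0, 0, 0, 0, 0, 0, 1], [0, 0, 0, 0, 0, 0, 1]],
  ],
)

```text
clock: 1.8
position: [0.432, -0.3855, 0.3124]
ee_rot: [0.708, 0.706, -0.0, 0.0]
ft_force: [0.1, 0.7, 0.9]
grip_width: 0.997
grasp_force: 0.0
```

Run:
```python
from h import *
im,cal=shot("wrist"); cv2.imwrite("pics/w1.png",im[:,:,::-1]); np.savez("pics/w1.npz",im=im,K=cal[0],D=cal[1],T=cal[2])
for z,n in((.133,"dark"),):
  for c in big(mask(im,(0,60,10),(15,255,110)),3): print(cv2.boundingRect(c),cv2.contourArea(c),rect(c,cal,.128),rect(c,cal,.008))
for c in big(mask(im,(105,130,60),(122,255,255)),3): print('blue',cv2.boundingRect(c),rect(c,cal,.045))
```

```text
(266, 52, 32, 156) 4165.5 [437.1, -325.0, 28.2, 149.4, 89.1] [439.0, -328.6, 39.2, 207.5, 89.1]
(413, 136, 14, 20) 99.5 [575.5, -334.7, 9.2, 19.1, 70.9] [631.2, -342.1, 12.8, 26.5, 70.9]
(474, 407, 7, 13) 5.5 [717.5, -702.8, 1.3, 29.7, 121.8] [828.4, -853.2, 1.8, 41.2, 121.8]
blue (341, 341, 35, 25) [562.6, -662.7, 42.6, 53.6, 9.1]
blue (253, 107, 13, 57) [411.6, -329.9, 15.0, 68.7, 87.3]
blue (296, 114, 11, 41) [463.8, -328.2, 12.4, 48.9, 90.7]
```

View pics/w1.png

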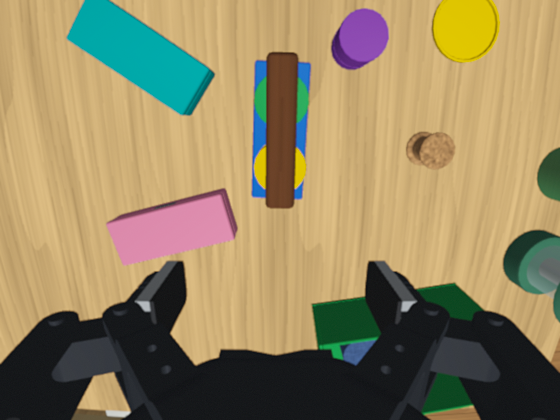

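The wrist view shows the brush upright at (282,130), the green lid at (281,98), the yellow lid at (280,167), and the box lid spanning (253–310, 60–198). The purple tin is at (362,38). Now I'll refine the numbers using two views.

Run:
```python
from h import *
im,cal=shot("wrist")
def union(m,z,roi,e=1):
    pts=np.vstack([c.reshape(-1,2) for c in big(m,6) if cv2.contourArea(c)>15]); return pts
for n,lo,hi,z in(("green",(50,120,60),(80,255,255),.105),("yellow",(22,150,100),(32,255,255),.105)):
    p=union(mask(im,lo,hi,(240,50,325,210)),z,None); w=cast(p,cal,z)*1000
    print(n,cv2.minEnclosingCircle(w.astype(np.float32)))
p=union(mask(im,(105,130,60),(122,255,255),(240,50,325,210)),0,0); print("box",rect(p,cal,.045))
for n,roi in(("scene",(165,140,235,182)),("side",(315,110,370,165))):
    s,c=shot(n); m=mask(s,(0,60,10),(15,255,110),roi); b=big(m)[0]; print(n,cv2.boundingRect(b),rect(b,c,.128))
    bl=np.vstack([q.reshape(-1,2) for q in big(mask(s,(105,130,60),(122,255,255),(165,140,235,215) if n=="scene" else (310,110,370,200)),5)]); print("box",rect(bl,c,.045))
```

```text
green ((437.7665710449219, -291.042236328125), 28.16974449157715)
yellow ((436.6703796386719, -361.26641845703125), 28.453367233276367)
box [436.8, -325.9, 65.1, 165.5, 87.4]
scene (175, 154, 47, 23) [420.7, -325.3, 91.7, 166.1, 89.6]
box [444.3, -319.5, 74.0, 174.5, 87.5]
side (329, 123, 24, 38) [436.4, -322.0, 31.2, 166.8, 89.5]
box [435.3, -324.3, 63.8, 166.4, 87.1]
```

>>> send_rows(
  plan=[
    [[0, 0, 0.01, 0.075, 0.006, 0, 1], [0, 0, 0, 0.075, 0.006, 0, 1], [0, 0, 0, 0.075, 0.006, 0, 1], [0, 0, 0, 0.075, 0.007, 0, 1], [0, 0, 0, 0, 0, 0.12, 1], [0, 0, 0, 0, 0, 0.12, 1], [0, 0, 0, 0, 0, 0.12, 1], [0, 0, 0, 0, 0, 0.12, 1], [0, 0, 0, 0, 0, 0.12, 1], [0, 0, 0, 0, 0, 0.12, 1], [0, 0, 0, 0, 0, 0.08, 1], [0, 0, 0, 0, 0, 0.06, 1], [0, 0, 0, 0, 0, 0.04, 1], [0, 0, 0, 0, 0, 0, 1], [0, 0, 0, 0, 0, 0, 1]],
  ],
)

```text
clock: 3.25
position: [0.4391, -0.3239, 0.1328]
ee_rot: [0.712, 0.702, 0.0, 0.0]
ft_force: [0.1, 0.4, -0.0]
grip_width: 1.004
grasp_force: 0.0
```

Run:
```python
from h import *
a,_=shot("side"); b,_=shot("wrist")
a=cv2.resize(a[90:220,250:420],(400,306),interpolation=2); b=cv2.resize(b,(400,300))
cv2.imwrite("pics/p2.png",np.vstack([a,b])[:600,:,::-1])
```

```text
(no output)
```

View pics/p2.png

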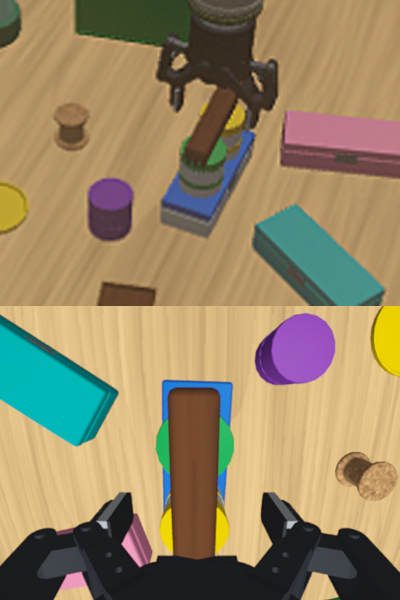

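The pads straddle the brush, so I'll go down a little and close.

>>> send_rows(
  plan=[
    [[0, 0, 0, 0, -0.008, 0.02, 1], [0, 0, 0, 0, 0, 0, 0.6], [0, 0, 0, 0, 0, 0, 0.5], [0, 0, 0, 0, 0, 0, 0.4], [0, 0, 0, 0, 0, 0, 0.3], [0, 0, 0, 0, 0, 0, 0.2], [0, 0, 0, 0, 0, 0, 0.1], [0, 0, 0, 0, 0, 0, 0], [0, 0, 0, 0, 0, 0, 0], [0, 0, 0, 0, 0, 0, 0], [0, 0, 0, 0, 0, 0, 0], [0, 0, 0, 0, 0, 0, 0]],
  ],
  squeeze=30,
)

```text
clock: 4.35
position: [0.4373, -0.3241, 0.1285]
ee_rot: [0.712, 0.702, 0.0, 0.0]
ft_force: [2.2, -0.1, 3.5]
grip_width: 0.345
grasp_force: 30.8
```

>>> send_rows(
  plan=[
    [[0, 0, 0, 0, 0, -0.02, 0], [0, 0, 0, 0, 0, -0.05, 0], [0, 0, 0, 0, 0, -0.08, 0], [0, 0, 0, 0, 0, -0.12, 0], [0, 0, 0, 0, 0, -0.12, 0], [0, 0, 0, 0, 0, -0.12, 0], [0, 0, 0, 0, 0, -0.09, 0], [0, 0, 0, 0, 0, 0, 0], [0, 0, 0, 0, 0, 0, 0]],
  ],
)

```text
clock: 5.1
position: [0.4372, -0.3242, 0.2494]
ee_rot: [0.712, 0.702, 0.0, 0.001]
ft_force: [-0.9, -0.6, -1.9]
grip_width: 0.344
grasp_force: 30.3
```

Run:
```python
from h import *
w=np.load("pics/w1.npz")
print(get_obs()["position"],get_obs()["grip_width"])
for n in("scene","side"):
    im,cal=shot(n); ro={"scene":(240,215,335,255),"side":(275,200,325,275)}[n]
    for c in big(mask(im,(0,60,10),(15,255,120),ro),1): print(n,"wood",cv2.boundingRect(c),rect(c,cal,.008))
    ro={"scene":(370,260,490,335),"side":(185,300,275,400)}[n]
    for c in big(mask(im,(105,130,60),(122,255,255),ro),1): print(n,"blue",cv2.boundingRect(c),rect(c,cal,.008))
    for k,lo,hi,ro in(("green",(50,100,60),(85,255,255),{"scene":(285,300,350,355),"side":(170,245,215,285)}[n]),("yellow",(20,130,80),(32,255,255),{"scene":(155,250,210,290),"side":(225,160,270,195)}[n])):
        c=big(mask(im,lo,hi,ro))[0]; print(n,k,cv2.boundingRect(c),cv2.minEnclosingCircle((cast(c,cal,.008)*1000).astype(np.float32)),rect(c,cal,.008))
    if n=="side":
        cv2.imwrite("pics/s3.png",cv2.resize(im[80:280,200:440],(720,600),interpolation=2)[:,:,::-1])
```

```text
[ 0.43718827 -0.32422603  0.24936321] 0.3442566234598892
scene wood (250, 222, 76, 31) [456.0, -35.3, 74.8, 183.9, 101.8]
scene blue (377, 268, 106, 66) [490.3, 330.8, 105.2, 201.8, 89.2]
scene green (295, 309, 46, 38) ((681.5502319335938, 158.66244506835938), 47.19492721557617) [681.0, 159.3, 89.1, 93.4, 28.5]
scene yellow (161, 254, 42, 31) ((684.2822265625, -182.72958374023438), 51.526397705078125) [685.1, -183.5, 92.9, 101.7, 43.2]
side wood (283, 210, 33, 56) [451.1, -34.3, 66.5, 185.9, 102.3]
side blue (191, 305, 76, 89) [485.3, 332.7, 101.0, 203.2, 89.3]
side green (177, 251, 34, 29) ((678.8126831054688, 160.6620330810547), 46.1165657043457) [678.2, 160.7, 88.9, 89.3, 22.5]
side yellow (232, 167, 30, 22) ((683.0962524414062, -183.0261688232422), 48.43147659301758) [683.4, -182.4, 88.6, 90.0, 22.2]
```

View pics/s3.png

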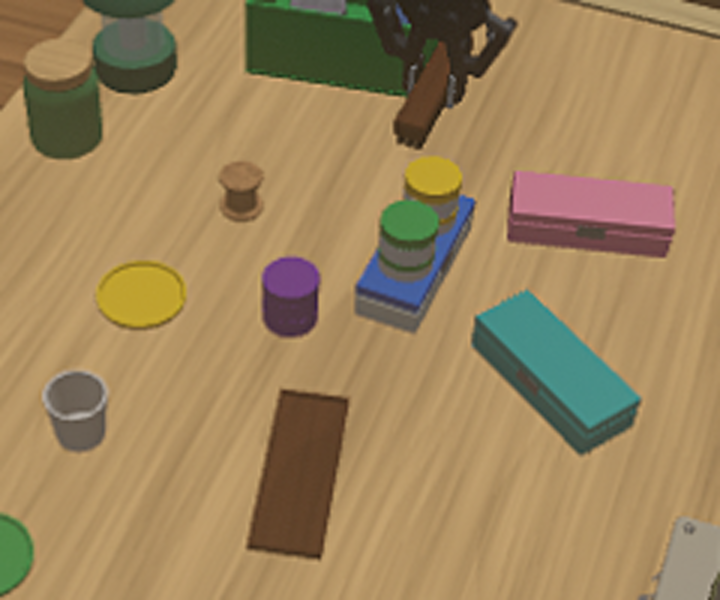

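The brush hangs level, and the tins and box are undisturbed. Now to the wooden tray at (0.452, −0.035), angle 102°.

>>> send_rows(
  plan=[
    [[0, 0, 0, 0.12, 0.004, 0, 0], [0, 0, 0, 0.12, 0.004, 0, 0], [0, 0, 0, 0.12, 0.004, 0, 0], [0, 0, 0, 0.12, 0.005, 0, 0], [0, 0, 0, 0.12, 0.005, 0, 0], [0, 0, 0, 0.12, 0.005, 0, 0], [0, 0, 0, 0.12, 0.005, 0, 0], [0, 0, 0, 0.12, 0.005, 0, 0], [0, 0, 0, 0.12, 0.005, 0, 0], [0, 0, 0, 0.12, 0.004, 0, 0], [0, 0, 0, 0.12, 0.004, 0, 0], [0, 0, 0, 0.13, 0.004, 0, 0], [0, 0, -0.05, 0, 0, 0.1, 0], [0, 0, -0.05, 0, 0, 0.1, 0], [0, 0, -0.05, 0, 0, 0.1, 0], [0, 0, 0, 0, 0, 0.1, 0], [0, 0, 0, 0, 0, 0.1, 0], [0, 0, 0, 0, 0, 0.1, 0], [0, 0, 0, 0, 0, 0.1, 0], [0, 0, 0, 0, 0, 0, 0]],
  ],
)

```text
clock: 6.87
position: [0.4489, -0.0342, 0.1039]
ee_rot: [0.629, 0.777, -0.002, -0.003]
ft_force: [-1.4, -0.6, -1.5]
grip_width: 0.345
grasp_force: 30.2
```

```bash
cat >> h.py <<'E'
def go(x,y,yaw=None):
    o=get_obs(); M=R.from_quat(o["ee_rot"]).as_matrix(); p=o["position"]
    print("pos",np.round(p,4),"toolx deg",round(np.degrees(np.arctan2(M[1,0],M[0,0])),2),"tilt z",np.round(M[:,2],4),"grip",round(o["grip_width"],3),"t",round(o["clock"],2),"q",np.round(o["joint_pos"],2))
    print("units to go xyz",np.round(M.T@np.array([x-p[0],y-p[1],0])/.2,3))
E
python3 - <<'E'
from h import *
go(.452,-.0345)
a,c=shot("side"); b,cb=shot("wrist")
a=cv2.resize(a[170:290,240:400],(400,300),interpolation=2); b=cv2.resize(b,(400,300))
cv2.imwrite("pics/p4.png",np.vstack([a,b])[:600,:,::-1])
E
```

```text
pos [ 0.4489 -0.0342  0.1039] toolx deg 102.04 tilt z [-7.9e-03  2.0e-04 -1.0e+00] grip 0.345 t 6.87 q [ 0.1   0.11 -0.13  2.06  0.02  0.99  0.17]
units to go xyz [-0.005  0.015 -0.   ]
```

View pics/p4.png

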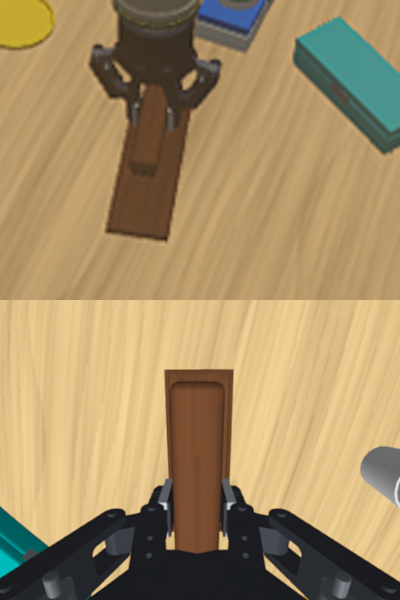

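Brush and tray are aligned, so I'll lower it.

>>> send_rows(
  plan=[
    [[0, 0, 0, -0.005, 0.012, 0.08, 0], [0, 0, 0, 0, 0, 0.08, 0], [0, 0, 0, 0, 0, 0.08, 0], [0, 0, 0, 0, 0, 0.06, 0], [0, 0, 0, 0, 0, 0.04, 0], [0, 0, 0, 0, 0, 0.02, 0], [0, 0, 0, 0, 0, 0.01, 0], [0, 0, 0, 0, 0, 0, 0], [0, 0, 0, 0, 0, 0, 0]],
  ],
)

```text
clock: 7.72
position: [0.4553, -0.0347, 0.035]
ee_rot: [0.629, 0.777, 0.0, 0.0]
ft_force: [0.5, 0.4, -1.4]
grip_width: 0.346
grasp_force: 30.3
```

```bash
python3 -c "
from h import *
go(.452,-.0345);print(get_obs()['ft_force'])"
```

```text
pos [ 0.4553 -0.0347  0.035 ] toolx deg 102.03 tilt z [ 0.0012 -0.     -1.    ] grip 0.346 t 7.72 q [ 0.09  0.22 -0.13  2.1   0.04  0.82  0.15]
units to go xyz [ 0.004 -0.016 -0.   ]
[ 0.48530874  0.37311601 -1.38300141]
```

>>> send_rows(
  plan=[
    [[0, 0, 0, 0.004, -0.015, 0.01, 0], [0, 0, 0, 0, 0, 0.01, 0], [0, 0, 0, 0, 0, 0.01, 0], [0, 0, 0, 0, 0, 0, 0], [0, 0, 0, 0, 0, 0, 0], [0, 0, 0, 0, 0, 0, 0]],
  ],
)

```text
clock: 8.22
position: [0.4518, -0.0345, 0.0284]
ee_rot: [0.629, 0.777, 0.0, 0.0]
ft_force: [0.6, 0.7, -1.2]
grip_width: 0.347
grasp_force: 30.3
```

>>> send_rows(
  plan=[
    [[0, 0, 0, 0, 0, 0.004, 0], [0, 0, 0, 0, 0, 0.002, 0], [0, 0, 0, 0, 0, 0, 0], [0, 0, 0, 0, 0, 0, 0]],
  ],
)

```text
clock: 8.55
position: [0.4519, -0.0345, 0.0275]
ee_rot: [0.629, 0.777, 0.0, 0.0]
ft_force: [-2.3, 0.2, 5.7]
grip_width: 0.341
grasp_force: 31.1
```

It's in contact, so I'll release gently and lift.

>>> send_rows(
  plan=[
    [[0, 0, 0, 0, 0, 0, 0.36], [0, 0, 0, 0, 0, 0, 0.4], [0, 0, 0, 0, 0, 0, 0.45], [0, 0, 0, 0, 0, 0, 0.5], [0, 0, 0, 0, 0, 0, 0.55], [0, 0, 0, 0, 0, 0, 0.6], [0, 0, 0, 0, 0, 0, 0.6], [0, 0, 0, 0, 0, -0.03, 0.6], [0, 0, 0, 0, 0, -0.07, 0.65], [0, 0, 0, 0, 0, -0.1, 0.7], [0, 0, 0, 0, 0, -0.15, 0.8], [0, 0, 0, 0, 0, -0.15, 1], [0, 0, 0, 0, 0, -0.15, 1], [0, 0, 0, 0, 0, -0.15, 1], [0, 0, 0, 0, 0, -0.15, 1], [0, 0, 0, 0, 0, -0.15, 1], [0, 0, 0, 0, 0, -0.02, 1], [0, 0, 0, 0, 0, 0, 1], [0, 0, 0, 0, 0, 0, 1]],
  ],
)

```text
clock: 10.13
position: [0.4514, -0.0345, 0.2508]
ee_rot: [0.629, 0.777, 0.0, 0.0]
ft_force: [0.6, 0.4, -0.7]
grip_width: 0.998
grasp_force: 0.0
```

Run:
```python
from h import *
go(.438,-.291)
a,_=shot("side"); b,_=shot("wrist")
a=cv2.resize(a[110:290,200:440],(400,300),interpolation=2); b=cv2.resize(b,(400,300))
cv2.imwrite("pics/p5.png",np.vstack([a,b])[:600,:,::-1])
```

```text
pos [ 0.4514 -0.0345  0.2508] toolx deg 102.03 tilt z [ 0. -0. -1.] grip 0.998 t 10.13 q [ 0.1  -0.04 -0.12  1.88 -0.01  1.3   0.19]
units to go xyz [-1.24  -0.333  0.   ]
```

View pics/p5.png

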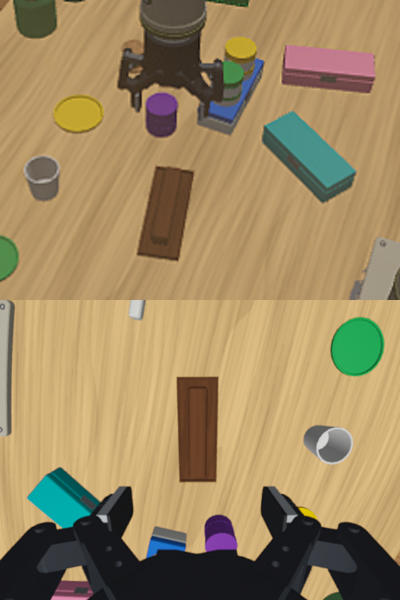

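The brush lies flat inside the wood tray. Next I'll go back over the pile for the green tin.

>>> send_rows(
  plan=[
    [[0, 0, 0, -0.115, -0.029, -0.02, 1], [0, 0, 0, -0.115, -0.029, -0.02, 1], [0, 0, 0, -0.115, -0.029, -0.02, 1], [0, 0, 0, -0.115, -0.029, -0.02, 1], [0, 0, 0, -0.115, -0.029, -0.02, 1], [0, 0, 0, -0.115, -0.029, -0.02, 1], [0, 0, 0, -0.115, -0.029, -0.02, 1], [0, 0, 0, -0.115, -0.029, -0.02, 1], [0, 0, 0, -0.115, -0.029, -0.02, 1], [0, 0, 0, -0.115, -0.029, -0.02, 1], [0, 0, 0, -0.115, -0.029, -0.02, 1], [0, 0, 0, -0.115, -0.029, -0.02, 1], [0, 0, 0, -0.115, -0.029, -0.02, 1], [0, 0, 0, -0.115, -0.029, -0.02, 1], [0, 0, 0, -0.115, -0.029, -0.02, 1], [0, 0, 0.05, 0, 0, 0, 1], [0, 0, 0.05, 0, 0, 0, 1], [0, 0, 0.05, 0, 0, 0, 1], [0, 0, 0, 0, 0, 0, 1], [0, 0, 0, 0, 0, 0, 1]],
  ],
)

```text
clock: 11.9
position: [0.4383, -0.3898, 0.3099]
ee_rot: [0.712, 0.703, -0.0, -0.001]
ft_force: [-0.3, 0.1, 0.3]
grip_width: 1.001
grasp_force: 0.0
```

```bash
cat > tins.py <<'E'
from h import *
im,cal=shot("wrist")
for n,lo,hi in(("green",(50,120,60),(80,255,255)),("yellow",(22,150,100),(32,255,255))):
    c=[q for q in big(mask(im,lo,hi,(200,20,370,230)),1) if cv2.contourArea(q)>500]
    for q in c: 
        e=cv2.minEnclosingCircle((cast(q,cal,.105)*1000).astype(np.float32)); print(n,cv2.boundingRect(q),e); go(*(np.array(e[0])/1000))
c=[q.reshape(-1,2) for q in big(mask(im,(105,130,60),(122,255,255),(200,20,370,230)),4) if cv2.contourArea(q)>15]
print("box",rect(np.vstack(c),cal,.045))
for q in big(mask(im,(130,80,30),(150,255,255)),1): print("purple",rect(q,cal,.06))
E
python3 tins.py
```

```text
green (248, 67, 55, 57) ((438.2208251953125, -291.34686279296875), 28.0241756439209)
pos [ 0.4384 -0.3898  0.3102] toolx deg 89.3 tilt z [-1.2e-03  8.0e-04 -1.0e+00] grip 1.002 t 11.95 q [ 0.44  0.22  0.25  1.48 -0.05  1.45  0.68]
units to go xyz [ 0.492 -0.007  0.   ]
yellow (248, 137, 53, 53) ((436.615966796875, -361.2984619140625), 28.34861183166504)
pos [ 0.4384 -0.3898  0.3102] toolx deg 89.3 tilt z [-1.2e-03  8.0e-04 -1.0e+00] grip 1.002 t 11.95 q [ 0.44  0.22  0.25  1.48 -0.05  1.45  0.68]
units to go xyz [ 0.143 -0.011  0.   ]
box [436.8, -326.2, 65.3, 166.2, 87.4]
purple [527.2, -221.9, 55.3, 69.3, 43.7]
```

>>> send_rows(
  plan=[
    [[0, 0, 0, 0.123, -0.007, 0, 1], [0, 0, 0, 0.123, 0, 0, 1], [0, 0, 0, 0.123, 0, 0, 1], [0, 0, 0, 0.123, 0, 0, 1], [0, 0, 0, 0, 0, 0.12, 1], [0, 0, 0, 0, 0, 0.12, 1], [0, 0, 0, 0, 0, 0.12, 1], [0, 0, 0, 0, 0, 0.12, 1], [0, 0, 0, 0, 0, 0.12, 1], [0, 0, 0, 0, 0, 0.12, 1], [0, 0, 0, 0, 0, 0.06, 1], [0, 0, 0, 0, 0, 0, 1], [0, 0, 0, 0, 0, 0, 1], [0, 0, 0, 0, 0, 0, 1]],
  ],
)

```text
clock: 13.12
position: [0.4391, -0.292, 0.1562]
ee_rot: [0.712, 0.702, 0.0, 0.001]
ft_force: [-0.3, -0.1, 0.5]
grip_width: 0.999
grasp_force: 0.0
```

```bash
python3 -c "
from h import *
go(.4382,-.2913)"
```

```text
pos [ 0.4391 -0.292   0.1562] toolx deg 89.19 tilt z [ 1.3e-03 -6.0e-04 -1.0e+00] grip 0.999 t 13.12 q [ 0.35  0.19  0.17  1.85 -0.04  1.11  0.52]
units to go xyz [ 0.003 -0.005 -0.   ]
```

>>> send_rows(
  plan=[
    [[0, 0, 0, 0.003, -0.005, 0.08, 1], [0, 0, 0, 0, 0, 0.08, 1], [0, 0, 0, 0, 0, 0.08, 1], [0, 0, 0, 0, 0, 0.08, 1], [0, 0, 0, 0, 0, 0.04, 1], [0, 0, 0, 0, 0, 0.02, 1], [0, 0, 0, 0, 0, 0, 1], [0, 0, 0, 0, 0, 0, 0.9], [0, 0, 0, 0, 0, 0, 0.82], [0, 0, 0, 0, 0, 0, 0.76], [0, 0, 0, 0, 0, 0, 0.72], [0, 0, 0, 0, 0, 0, 0.68], [0, 0, 0, 0, 0, 0, 0.6], [0, 0, 0, 0, 0, 0, 0.4], [0, 0, 0, 0, 0, 0, 0.2], [0, 0, 0, 0, 0, 0, 0], [0, 0, 0, 0, 0, 0, 0], [0, 0, 0, 0, 0, 0, 0]],
  ],
  squeeze=35,
)

```text
clock: 14.62
position: [0.4382, -0.2912, 0.0798]
ee_rot: [0.712, 0.702, 0.0, 0.001]
ft_force: [-0.8, 0.0, 6.2]
grip_width: 0.666
grasp_force: 37.6
```

>>> send_rows(
  plan=[
    [[0, 0, 0, 0, 0, -0.02, 0], [0, 0, 0, 0, 0, -0.05, 0], [0, 0, 0, 0, 0, -0.08, 0], [0, 0, 0, 0, 0, -0.12, 0], [0, 0, 0, 0, 0, -0.12, 0], [0, 0, 0, 0, 0, -0.12, 0], [0, 0, 0, 0, 0, -0.1, 0], [0, 0, 0, 0.06, 0.03, 0, 0], [0, 0, 0, 0.11, 0.055, 0, 0], [0, 0, 0, 0.12, 0.062, 0, 0], [0, 0, 0, 0.12, 0.062, 0, 0], [0, 0, 0, 0.12, 0.062, 0, 0], [0, 0, 0, 0.12, 0.062, 0, 0], [0, 0, 0, 0.12, 0.062, 0, 0], [0, 0, 0, 0.12, 0.062, 0, 0], [0, 0, 0, 0.12, 0.062, 0, 0], [0, 0, 0, 0.12, 0.062, 0, 0], [0, 0, 0, 0.12, 0.062, 0, 0], [0, 0, 0, 0.12, 0.062, 0, 0], [0, 0, 0, 0.12, 0.062, 0, 0]],
  ],
)

```text
clock: 16.28
position: [0.5956, 0.0056, 0.2016]
ee_rot: [0.712, 0.702, -0.0, 0.0]
ft_force: [-0.3, -0.6, -2.3]
grip_width: 0.665
grasp_force: 37.8
```

```bash
python3 -c "
from h import *
go(.679,.160)"
```

```text
pos [0.5956 0.0056 0.2016] toolx deg 89.12 tilt z [-3.e-04 -3.e-04 -1.e+00] grip 0.665 t 16.28 q [-0.04  0.3  -0.05  1.6   0.02  1.24 -0.11]
units to go xyz [ 0.778  0.405 -0.   ]
```

>>> send_rows(
  plan=[
    [[0, 0, 0, 0.11, 0.057, 0, 0], [0, 0, 0, 0.11, 0.057, 0, 0], [0, 0, 0, 0.11, 0.057, 0, 0], [0, 0, 0, 0.11, 0.057, 0, 0], [0, 0, 0, 0.11, 0.057, 0, 0], [0, 0, 0, 0.11, 0.057, 0, 0], [0, 0, 0, 0.11, 0.057, 0, 0], [0, 0, 0, 0, 0, 0.05, 0], [0, 0, 0, 0, 0, 0.1, 0], [0, 0, 0, 0, 0, 0.1, 0], [0, 0, 0, 0, 0, 0.1, 0], [0, 0, 0, 0, 0, 0.05, 0], [0, 0, 0, 0, 0, 0, 0], [0, 0, 0, 0, 0, 0, 0], [0, 0, 0, 0, 0, 0, 0]],
  ],
)

```text
clock: 17.53
position: [0.6783, 0.1575, 0.1228]
ee_rot: [0.712, 0.702, 0.001, 0.001]
ft_force: [1.3, 0.2, -1.1]
grip_width: 0.667
grasp_force: 38.0
```

Run:
```python
from h import *
go(.679,.160)
a,c=shot("side"); b,cb=shot("wrist")
q=big(mask(b,(50,100,60),(85,255,255)),3)
for k in q: print(cv2.boundingRect(k),cv2.contourArea(k),rect(k,cb,.008))
a=cv2.resize(a[170:300,130:290],(400,325),interpolation=2)[:300]; b=cv2.resize(b,(400,300))
cv2.imwrite("pics/p6.png",np.vstack([a,b])[:600,:,::-1])
```

```text
pos [0.6783 0.1575 0.1228] toolx deg 89.13 tilt z [ 1.9e-03  5.0e-04 -1.0e+00] grip 0.667 t 17.53 q [-0.23  0.57 -0.09  1.39  0.06  1.18 -0.34]
units to go xyz [0.013 0.003 0.   ]
(201, 232, 150, 124) 14471.5 [676.5, 78.0, 125.4, 135.5, 1.1]
(221, 155, 112, 87) 6309.0 [679.7, 168.7, 71.0, 90.8, 178.5]
(221, 242, 5, 11) 4.0 [633.7, 127.9, 0.8, 9.9, 61.9]
```

View pics/p6.png

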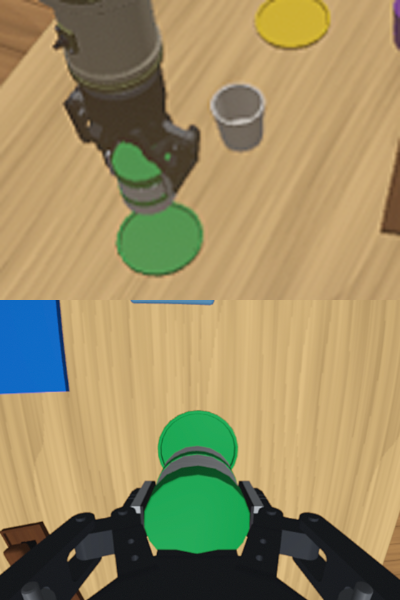

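The green saucer sits under the tin, with its centre at about (0.679, 0.159). Lowering the tin now.

>>> send_rows(
  plan=[
    [[0, 0, 0, 0.008, 0.003, 0.08, 0], [0, 0, 0, 0, 0, 0.09, 0], [0, 0, 0, 0, 0, 0.09, 0], [0, 0, 0, 0, 0, 0.07, 0], [0, 0, 0, 0, 0, 0.04, 0], [0, 0, 0, 0, 0, 0.02, 0], [0, 0, 0, 0, 0, 0.01, 0], [0, 0, 0, 0, 0, 0, 0], [0, 0, 0, 0, 0, 0, 0], [0, 0, 0, 0, 0, 0, 0]],
  ],
)

```text
clock: 18.47
position: [0.6788, 0.1591, 0.0422]
ee_rot: [0.712, 0.702, 0.001, 0.0]
ft_force: [0.7, -0.5, -2.0]
grip_width: 0.667
grasp_force: 38.0
```

>>> send_rows(
  plan=[
    [[0, 0, 0, 0, 0, 0.01, 0], [0, 0, 0, 0, 0, 0.005, 0], [0, 0, 0, 0, 0, 0.003, 0], [0, 0, 0, 0, 0, 0, 0], [0, 0, 0, 0, 0, 0, 0]],
  ],
)

```text
clock: 18.88
position: [0.6786, 0.1591, 0.0389]
ee_rot: [0.712, 0.702, 0.0, 0.0]
ft_force: [-3.7, -0.6, 6.5]
grip_width: 0.665
grasp_force: 39.0
```

>>> send_rows(
  plan=[
    [[0, 0, 0, 0, 0, 0, 0.68], [0, 0, 0, 0, 0, 0, 0.72], [0, 0, 0, 0, 0, 0, 0.78], [0, 0, 0, 0, 0, 0, 0.85], [0, 0, 0, 0, 0, 0, 0.95], [0, 0, 0, 0, 0, 0, 1], [0, 0, 0, 0, 0, 0, 1], [0, 0, 0, 0, 0, -0.03, 1], [0, 0, 0, 0, 0, -0.07, 1], [0, 0, 0, 0, 0, -0.12, 1], [0, 0, 0, 0, 0, -0.15, 1], [0, 0, 0, 0, 0, -0.15, 1], [0, 0, 0, 0, 0, -0.15, 1], [0, 0, 0, -0.12, -0.05, -0.15, 1], [0, 0, 0, -0.13, -0.06, -0.1, 1], [0, 0, 0, -0.13, -0.06, -0.1, 1], [0, 0, 0, -0.13, -0.06, -0.1, 1], [0, 0, 0, -0.13, -0.06, -0.1, 1], [0, 0, 0, -0.13, -0.06, -0.1, 1], [0, 0, 0, -0.13, -0.06, 0, 1]],
  ],
)

```text
clock: 20.55
position: [0.594, -0.0209, 0.3078]
ee_rot: [0.712, 0.702, 0.003, 0.003]
ft_force: [1.5, -1.2, 0.6]
grip_width: 1.002
grasp_force: 0.0
```

>>> send_rows(
  plan=[
    [[0, 0, 0, -0.13, -0.05, 0, 1], [0, 0, 0, -0.13, -0.05, 0, 1], [0, 0, 0, -0.13, -0.05, 0, 1], [0, 0, 0, -0.13, -0.05, 0, 1], [0, 0, 0, -0.13, -0.05, 0, 1], [0, 0, 0, -0.13, -0.05, 0, 1], [0, 0, 0, -0.13, -0.05, 0, 1], [0, 0, 0, -0.13, -0.05, 0, 1], [0, 0, 0, -0.13, -0.05, 0, 1], [0, 0, 0, -0.13, -0.05, 0, 1], [0, 0, 0, -0.13, -0.05, 0, 1], [0, 0, 0, -0.13, -0.05, 0, 1], [0, 0, 0, -0.13, -0.05, 0, 1], [0, 0, 0, -0.11, -0.05, 0, 1], [0, 0, 0, 0, 0, 0, 1], [0, 0, 0, 0, 0, 0, 1], [0, 0, 0, 0, 0, 0, 1]],
  ],
)

```text
clock: 21.97
position: [0.4486, -0.3769, 0.3025]
ee_rot: [0.712, 0.702, 0.001, 0.0]
ft_force: [0.9, 1.1, -1.1]
grip_width: 1.001
grasp_force: 0.0
```

```bash
python3 tins.py
python3 - <<'E'
from h import *
a,_=shot("side"); a=a[80:300,130:440]
cv2.imwrite("pics/s7.png",cv2.resize(a,(775,550),interpolation=2)[:,:,::-1])
E
```

```text
yellow (237, 150, 54, 53) ((436.1887512207031, -360.6815185546875), 28.464468002319336)
pos [ 0.4489 -0.3765  0.3022] toolx deg 89.24 tilt z [ 1.2e-03  3.0e-04 -1.0e+00] grip 1.0 t 22.02 q [ 0.43  0.22  0.23  1.5  -0.05  1.43  0.65]
units to go xyz [ 0.078 -0.064 -0.   ]
box [437.2, -326.0, 65.1, 166.2, 87.5]
purple [527.6, -220.7, 55.2, 67.3, 44.4]
```

View pics/s7.png

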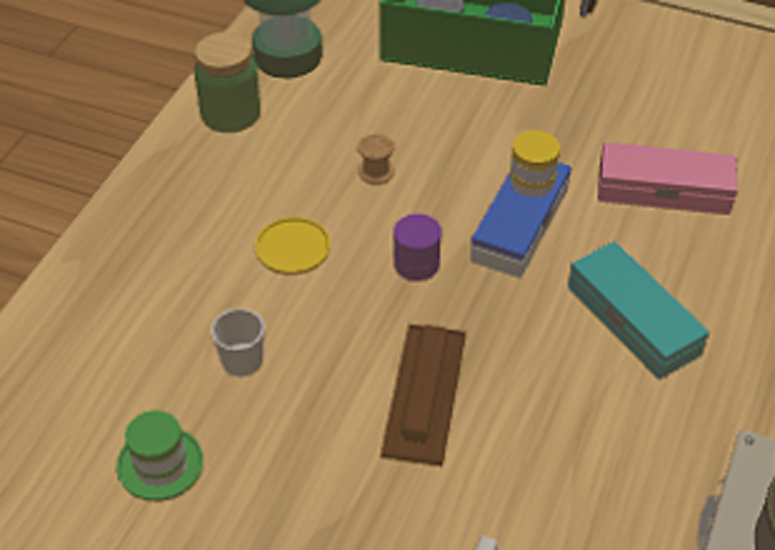

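The green tin stands in its saucer, and the yellow tin is still on the box. Going for the yellow tin.

>>> send_rows(
  plan=[
    [[0, 0, 0, 0.039, -0.032, 0, 1], [0, 0, 0, 0.039, -0.032, 0, 1], [0, 0, 0, 0, 0, 0.12, 1], [0, 0, 0, 0, 0, 0.12, 1], [0, 0, 0, 0, 0, 0.12, 1], [0, 0, 0, 0, 0, 0.12, 1], [0, 0, 0, 0, 0, 0.12, 1], [0, 0, 0, 0, 0, 0.12, 1], [0, 0, 0, 0, 0, 0, 1], [0, 0, 0, 0, 0, 0, 1], [0, 0, 0, 0, 0, 0, 1]],
  ],
)

```text
clock: 22.98
position: [0.4365, -0.3618, 0.1592]
ee_rot: [0.712, 0.702, 0.0, 0.001]
ft_force: [-0.7, 0.3, 0.6]
grip_width: 1.002
grasp_force: 0.0
```

```bash
python3 -c "
from h import *
go(.4364,-.3608)"
```

```text
pos [ 0.4365 -0.3618  0.1592] toolx deg 89.19 tilt z [ 1.7e-03 -8.0e-04 -1.0e+00] grip 1.002 t 22.98 q [ 0.43  0.27  0.21  1.74 -0.06  1.13  0.65]
units to go xyz [ 0.005 -0.001 -0.   ]
```

>>> send_rows(
  plan=[
    [[0, 0, 0, 0.004, 0, 0.08, 1], [0, 0, 0, 0, 0, 0.08, 1], [0, 0, 0, 0, 0, 0.08, 1], [0, 0, 0, 0, 0, 0.08, 1], [0, 0, 0, 0, 0, 0.05, 1], [0, 0, 0, 0, 0, 0.02, 1], [0, 0, 0, 0, 0, 0, 1], [0, 0, 0, 0, 0, 0, 0.9], [0, 0, 0, 0, 0, 0, 0.82], [0, 0, 0, 0, 0, 0, 0.76], [0, 0, 0, 0, 0, 0, 0.72], [0, 0, 0, 0, 0, 0, 0.68], [0, 0, 0, 0, 0, 0, 0.6], [0, 0, 0, 0, 0, 0, 0.4], [0, 0, 0, 0, 0, 0, 0.2], [0, 0, 0, 0, 0, 0, 0], [0, 0, 0, 0, 0, 0, 0], [0, 0, 0, 0, 0, 0, 0]],
  ],
)

```text
clock: 24.48
position: [0.4362, -0.3613, 0.0804]
ee_rot: [0.712, 0.702, 0.0, 0.001]
ft_force: [1.0, 0.4, 6.4]
grip_width: 0.67
grasp_force: 36.8
```

>>> send_rows(
  plan=[
    [[0, 0, 0, 0, 0, -0.02, 0], [0, 0, 0, 0, 0, -0.05, 0], [0, 0, 0, 0, 0, -0.08, 0], [0, 0, 0, 0, 0, -0.12, 0], [0, 0, 0, 0, 0, -0.12, 0], [0, 0, 0, 0, 0, -0.12, 0], [0, 0, 0, 0, 0, -0.1, 0], [0, 0, 0, 0.04, 0.05, 0, 0], [0, 0, 0, 0.07, 0.09, 0, 0], [0, 0, 0, 0.08, 0.108, 0, 0], [0, 0, 0, 0.08, 0.108, 0, 0], [0, 0, 0, 0.08, 0.108, 0, 0], [0, 0, 0, 0.08, 0.108, 0, 0], [0, 0, 0, 0.08, 0.108, 0, 0], [0, 0, 0, 0.08, 0.108, 0, 0], [0, 0, 0, 0.08, 0.108, 0, 0], [0, 0, 0, 0.08, 0.108, 0, 0], [0, 0, 0, 0.08, 0.108, 0, 0], [0, 0, 0, 0.08, 0.108, 0, 0], [0, 0, 0, 0, 0, 0, 0]],
  ],
)

```text
clock: 26.15
position: [0.6856, -0.1758, 0.1999]
ee_rot: [0.71, 0.704, 0.001, -0.001]
ft_force: [1.0, 0.5, -2.2]
grip_width: 0.671
grasp_force: 38.1
```

>>> send_rows(
  plan=[
    [[0, 0, 0, 0, 0, 0.08, 0], [0, 0, 0, 0, 0, 0.1, 0], [0, 0, 0, 0, 0, 0.1, 0], [0, 0, 0, 0, 0, 0.1, 0], [0, 0, 0, 0, 0, 0.05, 0], [0, 0, 0, 0, 0, 0, 0], [0, 0, 0, 0, 0, 0, 0], [0, 0, 0, 0, 0, 0, 0]],
  ],
)

```text
clock: 26.82
position: [0.683, -0.1828, 0.117]
ee_rot: [0.712, 0.702, 0.001, 0.001]
ft_force: [-0.4, 0.1, -1.5]
grip_width: 0.674
grasp_force: 38.1
```

Run:
```python
from h import *
go(.683,-.1825)
b,cb=shot("wrist")
for k in big(mask(b,(20,130,80),(34,255,255)),3):
    if cv2.contourArea(k)>200: print(cv2.boundingRect(k),rect(k,cb,.008))
```

```text
pos [ 0.683  -0.1828  0.117 ] toolx deg 89.14 tilt z [ 1.8e-03 -3.0e-04 -1.0e+00] grip 0.674 t 26.82 q [ 0.13  0.6   0.1   1.37 -0.06  1.18  0.22]
units to go xyz [ 0.001  0.    -0.   ]
(201, 233, 150, 123) [681.1, -259.3, 121.2, 132.5, 1.9]
(219, 158, 116, 94) [683.4, -175.4, 74.9, 93.0, 0.9]
```

>>> send_rows(
  plan=[
    [[0, 0, 0, -0.003, 0, 0.08, 0], [0, 0, 0, 0, 0, 0.09, 0], [0, 0, 0, 0, 0, 0.09, 0], [0, 0, 0, 0, 0, 0.06, 0], [0, 0, 0, 0, 0, 0.03, 0], [0, 0, 0, 0, 0, 0.015, 0], [0, 0, 0, 0, 0, 0.005, 0], [0, 0, 0, 0, 0, 0, 0], [0, 0, 0, 0, 0, 0, 0], [0, 0, 0, 0, 0, 0, 0]],
  ],
)

```text
clock: 27.7
position: [0.6828, -0.1835, 0.0426]
ee_rot: [0.712, 0.702, 0.0, 0.001]
ft_force: [0.2, 0.6, -2.4]
grip_width: 0.672
grasp_force: 38.1
```

>>> send_rows(
  plan=[
    [[0, 0, 0, 0, 0, 0.008, 0], [0, 0, 0, 0, 0, 0.005, 0], [0, 0, 0, 0, 0, 0.003, 0], [0, 0, 0, 0, 0, 0, 0], [0, 0, 0, 0, 0, 0, 0]],
  ],
)

```text
clock: 28.12
position: [0.6825, -0.1834, 0.0396]
ee_rot: [0.712, 0.702, 0.0, 0.0]
ft_force: [-2.9, 0.7, 6.3]
grip_width: 0.671
grasp_force: 38.8
```

>>> send_rows(
  plan=[
    [[0, 0, 0, 0, 0, 0, 0.68], [0, 0, 0, 0, 0, 0, 0.72], [0, 0, 0, 0, 0, 0, 0.78], [0, 0, 0, 0, 0, 0, 0.85], [0, 0, 0, 0, 0, 0, 0.95], [0, 0, 0, 0, 0, 0, 1], [0, 0, 0, 0, 0, 0, 1], [0, 0, 0, 0, 0, -0.03, 1], [0, 0, 0, 0, 0, -0.07, 1], [0, 0, 0, 0, 0, -0.12, 1], [0, 0, 0, 0, 0, -0.15, 1], [0, 0, 0, 0, 0, -0.15, 1], [0, 0, 0, 0, 0, -0.15, 1], [0, 0, 0, 0, 0, -0.15, 1], [0, 0, 0, 0, 0, -0.12, 1], [0, 0, 0, 0, 0, -0.12, 1], [0, 0, 0, 0, 0, -0.12, 1], [0, 0, 0, 0, 0, -0.12, 1], [0, 0, 0, 0, 0, -0.05, 1]],
  ],
)

```text
clock: 29.7
position: [0.6828, -0.1836, 0.3139]
ee_rot: [0.712, 0.702, 0.002, 0.003]
ft_force: [0.4, 0.4, 0.6]
grip_width: 0.996
grasp_force: 0.0
```

>>> send_rows(
  plan=[
    [[0, 0, 0.01, -0.05, -0.061, 0, 1], [0, 0, 0.01, -0.1, -0.115, 0, 1], [0, 0, 0, -0.1, -0.115, 0, 1], [0, 0, 0, -0.1, -0.115, 0, 1], [0, 0, 0, -0.1, -0.115, 0, 1], [0, 0, 0, -0.1, -0.115, 0, 1], [0, 0, 0, -0.1, -0.115, 0, 1], [0, 0, 0, -0.1, -0.115, 0, 1], [0, 0, 0, -0.1, -0.115, 0, 1], [0, 0, 0, -0.1, -0.115, 0, 1], [0, 0, 0, -0.1, -0.115, 0, 1], [0, 0, 0, 0, 0, 0, 1], [0, 0, 0, 0, 0, 0, 1], [0, 0, 0, 0, 0, 0, 1], [0, 0, 0, 0, 0, 0, 1]],
  ],
)

```text
clock: 30.95
position: [0.4324, -0.3819, 0.3083]
ee_rot: [0.722, 0.692, 0.0, -0.0]
ft_force: [-0.2, 0.4, -0.4]
grip_width: 1.002
grasp_force: 0.0
```

Run:
```python
from h import *
im,cal=shot("wrist")
c=big(mask(im,(105,130,60),(122,255,255),(150,20,400,240)))[0]; r=rect(c,cal,.045); print("box",cv2.boundingRect(c),r); go(r[0]/1e3,r[1]/1e3)
s,cs=shot("side"); c=big(mask(s,(105,130,60),(122,255,255),(310,110,370,200)))[0]; print("side box",rect(c,cs,.045))
for lo,hi,n,z in(((85,120,60),(98,255,255),"turq",.045),((160,80,80),(178,255,255),"pink",.045)):
    w=cast(big(mask(im,lo,hi))[0],cal,z); print(n,"max x",w[w[:,0].argmax()])
cv2.imwrite("pics/w8.png",np.hstack([cv2.resize(im,(400,300)),cv2.resize(s,(400,300))])[:,:,::-1])
```

```text
box (250, 64, 56, 137) [436.9, -325.6, 65.2, 165.1, 87.4]
pos [ 0.4324 -0.3819  0.3082] toolx deg 87.54 tilt z [ 2.e-04  4.e-04 -1.e+00] grip 1.0 t 31.0 q [ 0.44  0.2   0.24  1.51 -0.05  1.44  0.64]
units to go xyz [0.282 0.01  0.   ]
side box [435.4, -324.3, 64.0, 166.2, 87.3]
turq max x [ 0.35719785 -0.25468881]
pink max x [ 0.37877283 -0.45005435]
```

View pics/w8.png

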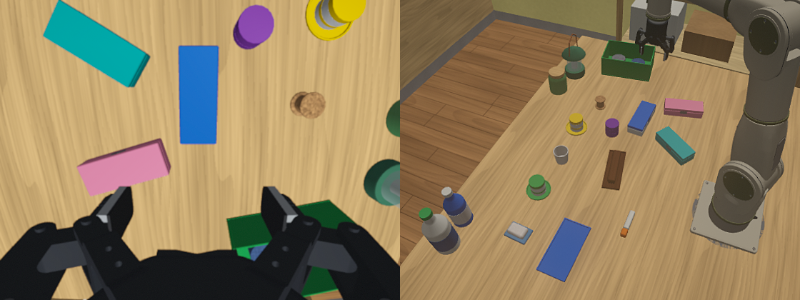

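Both tins are in their saucers and the box is clear. Descending on the box.

>>> send_rows(
  plan=[
    [[0, 0, 0, 0.07, 0.008, 0, 1], [0, 0, 0, 0.07, 0, 0, 1], [0, 0, 0, 0.07, 0, 0, 1], [0, 0, 0, 0.073, 0, 0, 1], [0, 0, 0, 0, 0, 0.13, 1], [0, 0, 0, 0, 0, 0.13, 1], [0, 0, 0, 0, 0, 0.13, 1], [0, 0, 0, 0, 0, 0.13, 1], [0, 0, 0, 0, 0, 0.13, 1], [0, 0, 0, 0, 0, 0.13, 1], [0, 0, 0, 0, 0, 0.13, 1], [0, 0, 0, 0, 0, 0.05, 1], [0, 0, 0, 0, 0, 0, 1], [0, 0, 0, 0, 0, 0, 1], [0, 0, 0, 0, 0, 0, 1]],
  ],
)

```text
clock: 32.3
position: [0.4366, -0.3269, 0.118]
ee_rot: [0.723, 0.691, 0.0, 0.001]
ft_force: [0.3, -0.5, 0.3]
grip_width: 0.999
grasp_force: 0.0
```

```bash
python3 -c "
from h import *
go(.4366,-.3254)"
```

```text
pos [ 0.4366 -0.3269  0.118 ] toolx deg 87.44 tilt z [ 0.0022 -0.0012 -1.    ] grip 0.999 t 32.3 q [ 0.39  0.27  0.19  1.84 -0.06  1.04  0.56]
units to go xyz [ 0.008 -0.    -0.   ]
```

>>> send_rows(
  plan=[
    [[0, 0, 0, 0.006, 0, 0.08, 1], [0, 0, 0, 0, 0, 0.08, 1], [0, 0, 0, 0, 0, 0.08, 1], [0, 0, 0, 0, 0, 0.07, 1], [0, 0, 0, 0, 0, 0.06, 1], [0, 0, 0, 0, 0, 0.05, 1], [0, 0, 0, 0, 0, 0.03, 1], [0, 0, 0, 0, 0, 0, 1], [0, 0, 0, 0, 0, 0, 1], [0, 0, 0, 0, 0, 0, 1]],
  ],
)

```text
clock: 33.13
position: [0.4361, -0.3256, 0.0271]
ee_rot: [0.723, 0.691, 0.0, 0.001]
ft_force: [-0.8, 0.3, 0.0]
grip_width: 1.002
grasp_force: 0.0
```

>>> send_rows(
  plan=[
    [[0, 0, 0, 0, 0, 0.005, 0.95], [0, 0, 0, 0, 0, 0, 0.9], [0, 0, 0, 0, 0, 0, 0.86], [0, 0, 0, 0, 0, 0, 0.82], [0, 0, 0, 0, 0, 0, 0.78], [0, 0, 0, 0, 0, 0, 0.7], [0, 0, 0, 0, 0, 0, 0.5], [0, 0, 0, 0, 0, 0, 0.2], [0, 0, 0, 0, 0, 0, 0], [0, 0, 0, 0, 0, 0, 0], [0, 0, 0, 0, 0, 0, 0]],
  ],
  squeeze=55,
)

```text
clock: 34.05
position: [0.4365, -0.3255, 0.0262]
ee_rot: [0.723, 0.691, 0.0, 0.001]
ft_force: [0.6, 2.0, 6.5]
grip_width: 0.786
grasp_force: 59.8
```

>>> send_rows(
  plan=[
    [[0, 0, 0, 0, 0, -0.02, 0], [0, 0, 0, 0, 0, -0.04, 0], [0, 0, 0, 0, 0, -0.08, 0], [0, 0, 0, 0, 0, -0.12, 0], [0, 0, 0, 0, 0, -0.12, 0], [0, 0, 0, 0, 0, -0.12, 0], [0, 0, 0, 0, 0, -0.12, 0], [0, 0, 0, 0, 0, -0.1, 0], [0, 0, 0, 0, 0, -0.03, 0], [0, 0, 0, 0.05, 0.004, 0, 0], [0, 0, 0, 0.1, 0.004, 0, 0], [0, 0, 0, 0.12, 0.004, 0, 0], [0, 0, 0, 0.12, 0.004, 0, 0], [0, 0, 0, 0.12, 0.004, 0, 0], [0, 0, 0, 0.12, 0.004, 0, 0], [0, 0, 0, 0.12, 0.004, 0, 0], [0, 0, 0, 0.12, 0.004, 0, 0], [0, 0, 0, 0.12, 0.004, 0, 0], [0, 0, 0, 0.12, 0.004, 0, 0], [0, 0, 0, 0.12, 0.004, 0, 0]],
  ],
)

```text
clock: 35.72
position: [0.4541, -0.0779, 0.1735]
ee_rot: [0.723, 0.691, -0.001, -0.001]
ft_force: [1.3, -0.0, -3.5]
grip_width: 0.79
grasp_force: 63.2
```

>>> send_rows(
  plan=[
    [[0, 0, 0, 0.12, 0.003, 0, 0], [0, 0, 0, 0.12, 0.003, 0, 0], [0, 0, 0, 0.12, 0.003, 0, 0], [0, 0, 0, 0.12, 0.003, 0, 0], [0, 0, 0, 0.12, 0.003, 0, 0], [0, 0, 0, 0.12, 0.003, 0, 0], [0, 0, 0, 0.12, 0.003, 0, 0], [0, 0, 0, 0.12, 0.003, 0, 0], [0, 0, 0, 0.12, 0.003, 0, 0], [0, 0, 0, 0.12, 0.003, 0, 0], [0, 0, 0, 0.12, 0.003, 0, 0], [0, 0, 0, 0.12, 0.003, 0, 0], [0, 0, 0, 0.12, 0.003, 0, 0], [0, 0, 0, 0.12, 0.004, 0, 0], [0, 0, 0, 0.1, 0.004, 0, 0], [0, 0, 0, 0.06, 0.004, 0, 0], [0, 0, -0.02, 0.04, 0.004, 0, 0], [0, 0, 0, 0, 0, 0, 0], [0, 0, 0, 0, 0, 0, 0], [0, 0, 0, 0, 0, 0, 0]],
  ],
)

```text
clock: 37.38
position: [0.4836, 0.2937, 0.175]
ee_rot: [0.713, 0.701, -0.0, 0.0]
ft_force: [-0.3, 0.0, -4.1]
grip_width: 0.789
grasp_force: 63.1
```

Run:
```python
from h import *
go(.4865,.332)
a,c=shot("side"); b,cb=shot("wrist")
q=mask(b,(105,130,60),(122,255,255)); print([ (cv2.boundingRect(k),cv2.contourArea(k)) for k in big(q,3)])
a=cv2.resize(a[240:420,150:390],(400,300),interpolation=2); b=cv2.resize(b,(400,300))
cv2.imwrite("pics/p9.png",np.vstack([a,b])[:600,:,::-1])
```

```text
pos [0.4836 0.2937 0.175 ] toolx deg 89.04 tilt z [-3.e-04 -1.e-03 -1.e+00] grip 0.789 t 37.38 q [-0.35  0.28 -0.33  1.7   0.1   1.18 -0.72]
units to go xyz [ 0.192  0.011 -0.   ]
[((178, 44, 196, 317), 51787.0), ((408, 170, 1, 1), 0.0)]
```

View pics/p9.png

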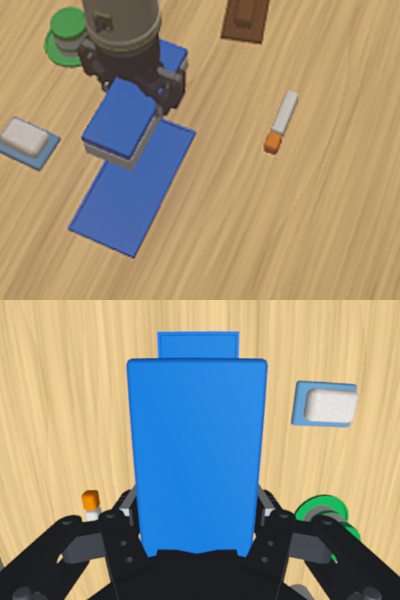

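The box is held level, lengthwise with the tray. Moving over the tray centre and lowering partway.

>>> send_rows(
  plan=[
    [[0, 0, 0, 0.05, 0.003, 0, 0], [0, 0, 0, 0.07, 0.004, 0, 0], [0, 0, 0, 0.07, 0.004, 0, 0], [0, 0, 0, 0, 0, 0.06, 0], [0, 0, 0, 0, 0, 0.1, 0], [0, 0, 0, 0, 0, 0.1, 0], [0, 0, 0, 0, 0, 0.1, 0], [0, 0, 0, 0, 0, 0.04, 0], [0, 0, 0, 0, 0, 0, 0], [0, 0, 0, 0, 0, 0, 0], [0, 0, 0, 0, 0, 0, 0]],
  ],
)

```text
clock: 38.4
position: [0.4867, 0.334, 0.0966]
ee_rot: [0.712, 0.702, 0.001, 0.0]
ft_force: [-0.1, 0.7, -3.3]
grip_width: 0.788
grasp_force: 62.9
```

Run:
```python
from h import *
go(.4865,.332)
b,cb=shot("wrist")
c=big(mask(b,(105,130,60),(122,255,255)))[0].reshape(-1,2)
t=c[:,1].min(); print("top",t)
for dy in(4,6,8):
    r=c[c[:,1]==t+dy]; print(np.round(cast([[r[:,0].min(),t+dy],[r[:,0].max(),t+dy]],cb,.008)*1000,1))
print(cast([[277,t]],cb,.008))
```

```text
pos [0.4867 0.334  0.0966] toolx deg 89.16 tilt z [ 0.0015  0.0012 -1.    ] grip 0.788 t 38.4 q [-0.41  0.41 -0.33  1.71  0.15  1.05 -0.8 ]
units to go xyz [-0.01  -0.001 -0.   ]
top 80
[[425.8 431. ]
 [550.4 429.2]]
[[424.4 429.8]
 [551.8 428. ]]
[[423.6 428.5]
 [552.6 426.7]]
[[0.48912442 0.4320124 ]]
```

>>> send_rows(
  plan=[
    [[0, 0, 0, -0.009, 0, 0.07, 0], [0, 0, 0, 0, 0, 0.09, 0], [0, 0, 0, 0, 0, 0.07, 0], [0, 0, 0, 0, 0, 0.05, 0], [0, 0, 0, 0, 0, 0.02, 0], [0, 0, 0, 0, 0, 0.01, 0], [0, 0, 0, 0, 0, 0, 0], [0, 0, 0, 0, 0, 0, 0], [0, 0, 0, 0, 0, 0, 0]],
  ],
)

```text
clock: 39.2
position: [0.4866, 0.3318, 0.0343]
ee_rot: [0.712, 0.702, 0.001, 0.0]
ft_force: [0.6, 0.6, -3.1]
grip_width: 0.788
grasp_force: 63.1
```

Run:
```python
from h import *
go(.4865,.332)
a,c=shot("side"); b,_=shot("scene")
a=cv2.resize(a[270:410,150:337],(400,300),interpolation=2); b=cv2.resize(b[210:350,340:527],(400,300),interpolation=2)
cv2.imwrite("pics/p10.png",np.vstack([a,b])[:,:,::-1])
```

```text
pos [0.4866 0.3318 0.0343] toolx deg 89.14 tilt z [ 1.3e-03  9.0e-04 -1.0e+00] grip 0.788 t 39.2 q [-0.42  0.48 -0.32  1.75  0.18  0.93 -0.82]
units to go xyz [ 0.001 -0.001  0.   ]
```

View pics/p10.png

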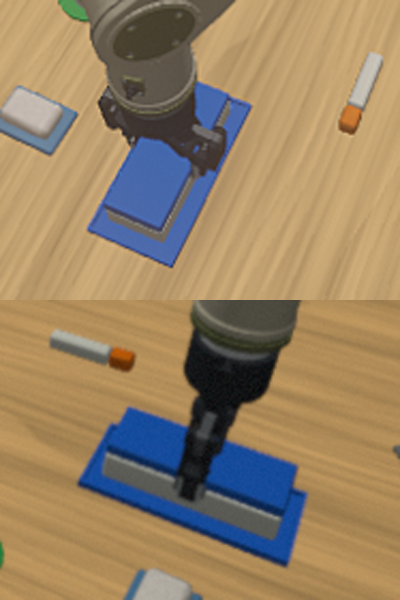

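The box is centred over the tray. Lowering it the last few millimetres.

>>> send_rows(
  plan=[
    [[0, 0, 0, 0, 0, 0.01, 0], [0, 0, 0, 0, 0, 0.006, 0], [0, 0, 0, 0, 0, 0.003, 0], [0, 0, 0, 0, 0, 0.002, 0], [0, 0, 0, 0, 0, 0, 0], [0, 0, 0, 0, 0, 0, 0]],
  ],
)

```text
clock: 39.8
position: [0.4863, 0.3314, 0.0302]
ee_rot: [0.712, 0.702, 0.0, 0.0]
ft_force: [-4.0, -4.6, 8.7]
grip_width: 0.788
grasp_force: 64.6
```

>>> send_rows(
  plan=[
    [[0, 0, 0, 0, 0, 0, 0.8], [0, 0, 0, 0, 0, 0, 0.83], [0, 0, 0, 0, 0, 0, 0.88], [0, 0, 0, 0, 0, 0, 0.94], [0, 0, 0, 0, 0, 0, 1], [0, 0, 0, 0, 0, 0, 1], [0, 0, 0, 0, 0, 0, 1], [0, 0, 0, 0, 0, -0.03, 1], [0, 0, 0, 0, 0, -0.07, 1], [0, 0, 0, 0, 0, -0.12, 1], [0, 0, 0, 0, 0, -0.15, 1], [0, 0, 0, 0, 0, -0.15, 1], [0, 0, 0, 0, 0, -0.15, 1], [0, 0, 0, 0, 0, -0.15, 1], [0, 0, 0, 0, 0, -0.15, 1], [0, 0, 0, 0, 0, -0.15, 1], [0, 0, 0, 0, 0, -0.1, 1], [0, 0, 0, 0, 0, 0, 1], [0, 0, 0, 0, 0, 0, 1], [0, 0, 0, 0, 0, 0, 1]],
  ],
)

```text
clock: 41.47
position: [0.4858, 0.3311, 0.2725]
ee_rot: [0.712, 0.702, -0.0, -0.0]
ft_force: [0.9, 0.1, -2.1]
grip_width: 0.999
grasp_force: 0.0
```

Run:
```python
from h import *
a,c=shot("side"); b,cb=shot("wrist")
k=big(mask(a,(50,100,60),(85,255,255),(170,235,215,285)))[0]; print(cv2.boundingRect(k))
cv2.imwrite("pics/p11.png",np.hstack([cv2.resize(a[100:400,130:400],(400,444)),cv2.resize(b,(400,444))])[:,:,::-1])
```

```text
(177, 263, 14, 17)
```

View pics/p11.png

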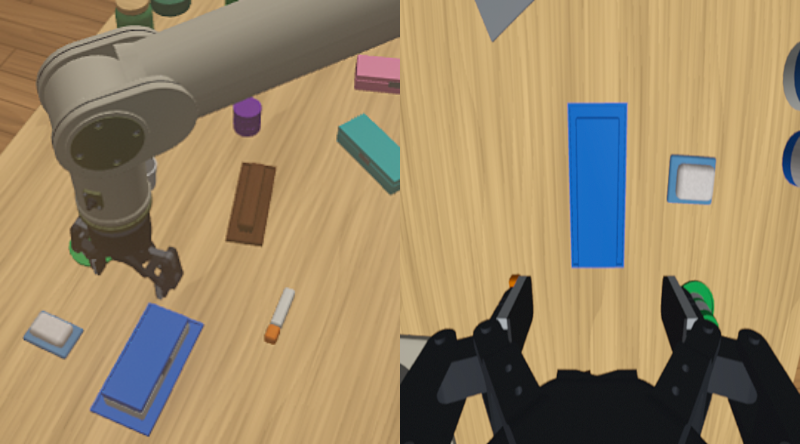

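The box lies flat inside the blue tray, the brush is in its tray, and the gripper is well clear.

```bash
python3 -c "
from workcell import job
print(job.hand_in())"
```

```text
the job is handed in; nothing more can be done
None
```

Job handed in at about 41.5 s: the brush, green tin, yellow tin and peg box were set in their own places in that order, with no sign of the cup or look-alikes moving in the pictures; I viewed 15 pictures, one over the limit of 14.

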